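Pop the sample port of the orange-marked reader

TASK

Open the sample port of the cuvette reader that has the orange spot on its hatch: with the tips of the closed fingers press on the spot once, steadily, down to the stop, so that the push-push latch lets go, then lift off, let the hatch pop up by itself and watch with the hand clear for a couple of seconds that it stays open. Do not push the popped hatch down again. Leave the hatch with the blue spot alone, and do not shift or pick up either reader or the small bottles.

Things in the scene. Friction and masses are not known exactly. Their poses are not given: they have to be found in the camera images.
- orange_reader: white benchtop cuvette reader, 150 deep (x) x 120 wide (y) mm, about 2 kg, loose; display on its front (-x). Origin: centre of its underside, z up. Rim 70 mm high; on top a grey hatch plate 95 x 98 x 10 mm, hinged at its rear edge (45 mm behind the origin, 76 mm up), top face 81 mm up when shut, with a round 22 mm spot: orange.
- blue_reader: white benchtop cuvette reader, 150 deep (x) x 120 wide (y) mm, about 2 kg, loose; display on its front (-x). Origin: centre of its underside, z up. Rim 70 mm high; on top a grey hatch plate 95 x 98 x 10 mm, hinged at its rear edge (45 mm behind the origin, 76 mm up), top face 81 mm up when shut, with a round 22 mm spot: blue.
- orange_spot (a point): centre of the orange spot, on the hatch's top face, 25 mm from the hatch's front edge, 70 mm from its hinge line; moves with the hatch. When shut: 81 mm above the bench, axes as the reader's. Pressing straight down takes about 3 N, plus 0.2 N per 10 mm/s of speed, until the rigid stop.
- blue_spot (a point): centre of the blue spot, on the hatch's top face, 25 mm from the hatch's front edge, 70 mm from its hinge line; moves with the hatch. When shut: 81 mm above the bench, axes as the reader's. To be left alone.
- orange_hatch (a joint): hatch of the orange-marked reader (rad): 0 to 0.02 latched shut, 1.0 fully popped, -0.1 pressed to the stop. Push-push: pressing its spot 5.5 mm down (-0.08; stop at 7 mm) frees it; as the finger lifts a spring swings it up in about 1 s, and it stays (front edge 80 mm higher). A shorter press, or a jab faster than 50 mm/s, may leave it latched. Pushed fully down again it relatches.
- blue_hatch (a joint): hatch of the blue-marked reader (rad): 0 to 0.02 latched shut, 1.0 fully popped, -0.1 pressed to the stop. Push-push: pressing its spot 5.5 mm down (-0.08; stop at 7 mm) frees it; as the finger lifts a spring swings it up in about 1 s, and it stays (front edge 80 mm higher). A shorter press, or a jab faster than 50 mm/s, may leave it latched. Pushed fully down again it relatches. Must stay shut.
- red_dropper: bystander: white dropper bottle with a red cap, 26 mm across, 71 mm high, loose; origin at the centre of its underside, z up
- teal_dropper: bystander: white dropper bottle with a teal cap, 24 mm across, 62 mm high, loose; origin at the centre of its underside, z up
- reagent_bottle_01: bystander: small all-white reagent bottle, 21 mm across, 54 mm high, loose, the nearest to the readers of a group; origin at the centre of its underside, z up

How it is judged (in metres and radians):
On the way, in this order (a step that is already met when the one before it is completed fails the run):
1. the closed fingers, over the orange spot, press the hatch down past the latch's release point (value of joint orange_hatch below -0.07 rad and contact force between the fingers and orange_reader above 0.5 N and horizontal distance between the grasp point and orange_spot below 0.02 m), for 0.02 s.
2. the hatch has popped up and stays open for a second with the robot off the reader (value of joint orange_hatch above 0.85 rad and contact force between each of the fingers, the arm and orange_reader below 0.05 N), for 1 s.
At the end, for the whole second after the job is handed in: The orange-marked hatch stands open beyond 0.85 rad and still, the blue-marked one is shut (-0.03 to 0.05 rad), both readers are within 20 mm and the three bottles within 15 mm of where they stood, bottles upright within 0.2 rad (value of joint orange_hatch above 0.85 rad and velocity of joint orange_hatch between -0.1 and 0.1 rad/s and value of joint blue_hatch between -0.03 and 0.05 rad and distance of each of orange_reader, blue_reader from where it was at the start of the episode below 0.02 m and distance of each of red_dropper, teal_dropper, reagent_bottle_01 from where it was at the start of the episode below 0.015 m and angle between each of red_dropper, teal_dropper, reagent_bottle_01's own z axis and vertical below 0.2 rad); the robot touches nothing.
It fails at once if the popped orange-marked hatch is pushed down again (value of joint orange_hatch between 0.2 and 0.9 rad and velocity of joint orange_hatch below -0.25 rad/s).
It fails at once if the blue-marked hatch is pressed or opened (value of joint blue_hatch below -0.03 rad or value of joint blue_hatch above 0.05 rad).
It fails at once if a reader is shifted more than 20 mm or lifted (distance of any of orange_reader, blue_reader from where it was at the start of the episode above 0.02 m or height (world z) of any of orange_reader, blue_reader above 0.01 m).
It fails at once if a bottle is shifted more than 15 mm, lifted or knocked over (distance of any of red_dropper, teal_dropper, reagent_bottle_01 from where it was at the start of the episode above 0.015 m or angle between any of red_dropper, teal_dropper, reagent_bottle_01's own z axis and vertical above 0.3 rad).
It also fails if it takes over 32 s, if anything falls off the work surface, if the arm or the gripper's body presses on something with over 40 N, if the wrist force passes 120 N, or if a joint passes its speed limit or range.

ROBOT

A 7-joint arm with a two-finger parallel gripper is mounted at the origin on a cart in front of the work surface, level with it; the furniture and walls round the work are solid. World frame = base frame: x ahead of the robot, y to its left, z up, the work surface at z = 0. Lengths are in m, angles in degrees, forces in N, time in s.
With the tool pointing down it reaches from about 0.35 to 0.775 m from the base axis. Payload 3.1 kg.
Tool frame: the origin (TCP) lies on the centre line of the jaws, within the pads' length; the fingertips stand 17 mm ahead of it and the grasp point (between the pads) lies 2 mm behind it (robot.tip_reach is the distance from the TCP to the fingertips, in m); z points along the fingers, y is the line along which they close (so a half turn about z gives the same grasp; the last joint's range is limited). The gripper opens to 85 mm and grips with 20 to 120 N. Pads are 22 mm wide; open, the fingers measure 114 mm over their backs; the gripper's body (76 mm by 85 mm) begins 54 mm behind the grasp point. The pads swing forward as they close: fully open they stand 13 mm farther back than shut.
Start: joints at [-67.649, 17.813, 0.802, 86.603, -0.252, 75.585, -1.558], TCP at [0.23, 0.5, 0.248] pointing down, gripper open.
Joint ranges: [-154.91, 154.91], [-16.99, 109.72], [-72.82, 74.43], [7.12, 147.25], [-82.49, 262.49], [11.32, 116.49], [-174.64, 174.64]. Speed limits (degrees/s): [159.86, 159.86, 180, 180, 180, 180, 180].

INTERFACE

Orientations are given as [roll, pitch, yaw] about the fixed x, y, z axes, in that order (R = Rz(yaw) Ry(pitch) Rx(roll)).
In Python, from station import robot, fingers, vision, workorder, recognise gives the robot as it stands. Calls block until the motion is done:
- robot.move_to(position, orientation): joint-space move of the TCP to a pose.
- robot.line_to(position, orientation=None, velocity=0.15, f_stop=None): straight line of the TCP; orientation=None keeps the orientation; velocity is the mean speed in m/s. With f_stop (N) it stops when the force on the tool has changed by that much, and returns True; else False.
- robot.move_j(angles): joint-space move.
- fingers.gripper_to(opening, force=None): opening from 0.0 (shut) to 1.0 (fully open); force is the grip in N (None keeps the last); returns when the fingers have stopped.
- robot.pause(seconds).
- robot.inverse_kinematics(position, orientation): joint angles nearest the present ones, or None.
- vision.grab_frame(name): name is "side" or "top"; returns the picture (480x640x3 uint8, red, green, blue); there is no depth.
- vision.calibration(name): a dict with "mtx" (3x3 intrinsics, pixels), "k1" (the pictures are not rectified: a ray, as slopes to the right and down, at radius r is drawn at 1 + k1 r^2 times it, then the intrinsics apply), "extrinsics" (4x4, takes a point from world to camera coordinates). Camera axes: x right, y up, looking along -z (the intrinsics and any distortion apply to the point x, -y, -z); pixel columns grow to the right and rows downward; lengths in m; the calibration is good to about 2 mm. A picture is of the moment at which its call begins. calibration takes no time and is no camera call.
A pose or a line that the arm cannot do raises robot.PlanningError and nothing moves.
- workorder.close_job(): hands the job in; it is judged then, once.
Trained networks look in the newest picture that a camera, given by its name, has taken for a name from the list of things; names that differ only in an ending like _2 or _b are one class to them, and where a whole thing is asked for, a point or a joint stands for the part that bears it (a point fixed in the world has none). Each returns a list of dicts, best first, with "p" (0 to 1); they miss things now and then, are a little off and sometimes report something else, mostly with a low value. They report only what shows in the picture. A call takes as long as a camera call.
- recognise(label, camera): "rect" ([centre column, centre row, width, height] in pixels, round what is visible of it).
Readings, each from a call of its own:
- robot.current_time_s(): time.
- robot.current_joint_positions(): joint angles.
- robot.current_dq(): joint speeds.
- robot.current_joint_torque(): joint torques, N m.
- robot.current_tool_pos(): TCP position.
- robot.current_eef_rot(): TCP orientation.
- robot.current_contact_force(): force on the tool from outside, world axes, zero at the start.
- robot.current_torque(): the same for the moment, N m.
- robot.current_finger_gap(): opening from 0.0 (shut) to 1.0 (fully open).
- robot.current_gripper_force(): force on a finger pad.
Only numpy, scipy, OpenCV 4.12 (cv2) and the standard library are available. Lean on these libraries where they do the work, as an engineer would, in place of code of your own. Each camera call takes 0.05 s, during which the arm holds its last target. There are 200 camera calls.

## Working session

There is one attempt and no reset: what is moved stays moved. The work goes in short steps, each a Python script; the robot and the scene stay as the last script left them, time stands still between calls to the robot, and variables do not carry over. Pictures are saved under pics/ and viewed, at most 10 in all, crops included, and the job is handed in when it is done.

```bash
mkdir -p pics; cat > h.py <<'E'
from station import robot, fingers, vision, workorder, recognise
import numpy as np, cv2
def ray(cam,u,v):
    c=vision.calibration(cam);K=np.array(c["mtx"]);E=np.array(c["extrinsics"]);k=c["k1"]
    d=np.linalg.inv(K)@[u,v,1]
    p=cv2.undistortPoints(np.array([[[u,v]]],float),K,np.array([k,0,0,0,0.]))[0,0]
    d=E[:3,:3].T@np.array([p[0],-p[1],-1.]); o=-E[:3,:3].T@E[:3,3]
    return o,d
def onz(cam,u,v,z):
    o,d=ray(cam,u,v); return o+d*(z-o[2])/d[2]
def proj(cam,P):
    c=vision.calibration(cam);K=np.array(c["mtx"]);E=np.array(c["extrinsics"])
    q=E[:3,:3]@np.array(P)+E[:3,3]; x=np.array([q[0],-q[1]])/-q[2]; x=x*(1+c["k1"]*(x@x))
    return (K@[x[0],x[1],1])[:2]
E
python3 - <<'E'
from h import *
for c in("top","side"):
    f=vision.grab_frame(c); cv2.imwrite(f"pics/{c}0.png",f[:,:,::-1])
    for l in("orange_spot","blue_spot","orange_reader","blue_reader","red_dropper","teal_dropper","reagent_bottle_01"):
        print(c,l,[(np.round(r["rect"]).tolist(),round(r["p"],2)) for r in recognise(l,c)[:3]])
    E=np.array(vision.calibration(c)["extrinsics"]);print(-E[:3,:3].T@E[:3,3],vision.calibration(c)["k1"])
print(robot.current_time_s(),robot.current_eef_rot(),robot.tip_reach)
E
```

```text
top orange_spot [([227.0, 234.0, 44.0, 44.0], 0.96)]
top blue_spot [([381.0, 202.0, 46.0, 43.0], 0.75)]
top orange_reader [([226.0, 237.0, 60.0, 68.0], 0.66)]
top blue_reader [([378.0, 201.0, 55.0, 72.0], 0.82)]
top red_dropper [([175.0, 238.0, 15.0, 12.0], 0.5)]
top teal_dropper [([306.0, 272.0, 10.0, 9.0], 0.54)]
top reagent_bottle_01 []
[0.44567135 0.08636601 1.31294747] -0.14613955698390743
side orange_spot [([262.0, 221.0, 63.0, 24.0], 0.98), ([400.0, 266.0, 75.0, 31.0], 0.71)]
side blue_spot [([402.0, 267.0, 75.0, 36.0], 0.58)]
side orange_reader [([263.0, 235.0, 82.0, 59.0], 0.73)]
side blue_reader [([401.0, 284.0, 103.0, 73.0], 0.61)]
side red_dropper []
side teal_dropper [([275.0, 276.0, 16.0, 33.0], 0.87)]
side reagent_bottle_01 [([438.0, 333.0, 17.0, 33.0], 0.65)]
[-0.13354215 -0.81812732  0.52080304] -0.014416424606804756
0.8 [1.79994142e+02 2.11113465e-03 1.55264754e+02] 0.017
```

View pics/top0.png

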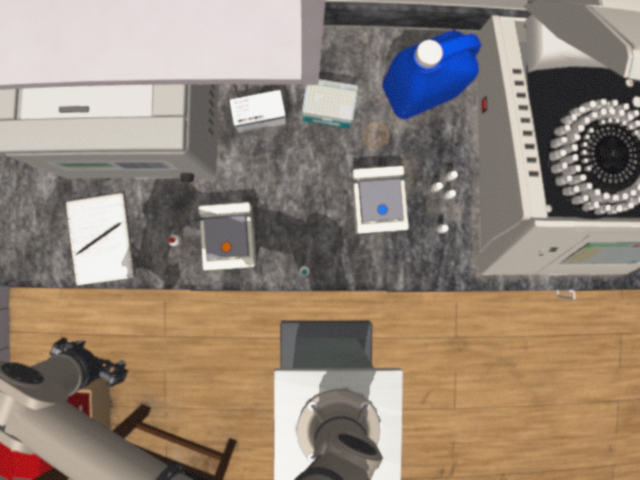

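View pics/side0.png

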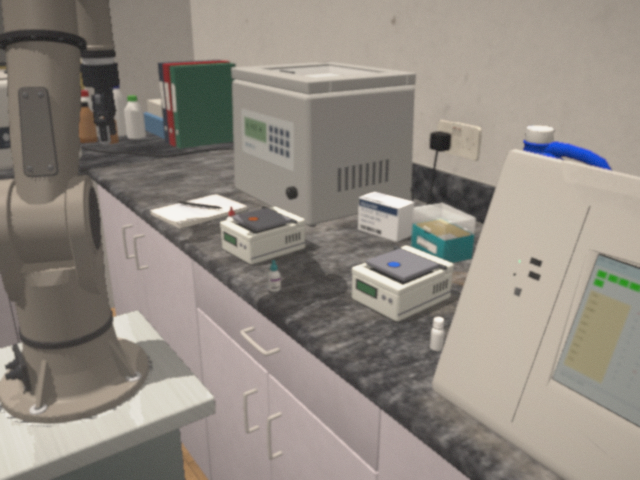

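The top view shows the orange spot at about (226,247) and the blue one at (382,210). The red dropper is at (173,240), left of the orange reader, and the teal one at (305,271). In the side view the spots are at about (252,219) and (393,265). Next I refine the spot's position from both cameras.

```bash
python3 - <<'E'
from h import *
def spot(c,box):
    f=cv2.imread(f"pics/{c}0.png"); h=cv2.cvtColor(f,cv2.COLOR_BGR2HSV)
    m=cv2.inRange(h,(5,140,90),(22,255,255)); x0,y0,x1,y1=box
    mm=np.zeros_like(m);mm[y0:y1,x0:x1]=m[y0:y1,x0:x1]
    M=cv2.moments(mm,True);return M['m10']/M['m00'],M['m01']/M['m00'],M['m00']
st=spot("top",(212,235,242,260)); ss=spot("side",(235,208,275,230)); print(st,ss)
pt=onz("top",*st[:2],.081);print(pt,onz("side",*ss[:2],.081),proj("side",pt))
o1,d1=ray("top",*st[:2]);o2,d2=ray("side",*ss[:2])
s=np.linalg.lstsq(np.c_[d1,-d2],o2-o1,rcond=None)[0];print(o1+s[0]*d1,o2+s[1]*d2)
for n,u,v,z in(("red",173,239,.06),("teal",305,271,.055)):print(n,onz("top",u,v,z))
# rim corners
for uv in((200,206),(250,203),(254,264),(203,270)):print(uv,onz("top",*uv,.07)[:2])
for z in(.3,.5,.6):print("cab",z,onz("top",230,82,z))
f=cv2.imread("pics/top0.png")[185:290,150:330];cv2.imwrite("pics/crop0.png",cv2.resize(f,None,fx=4.4,fy=4.4,interpolation=cv2.INTER_CUBIC))
print(robot.inverse_kinematics([pt[0],pt[1],.2],[180,0,180]),robot.inverse_kinematics([pt[0],pt[1],.1],[180,0,90]))
E
```

```text
(225.8, 246.5, 70.0) (253.0, 218.5, 14.0)
[0.45277406 0.26782755 0.081     ] [0.45675829 0.27624065 0.081     ] [253.28218699 219.90404382]
[0.4527545  0.26732781 0.08439275] [0.45213995 0.26767864 0.08444089]
red [0.46962768 0.39690524 0.06      ]
teal [0.39648197 0.08415172 0.055     ]
(200, 206) [0.54727105 0.33146019]
(250, 203) [0.55492077 0.21387243]
(254, 264) [0.41255472 0.20311695]
(203, 270) [0.39753089 0.3225443 ]
cab 0.3 [0.77087101 0.23309025 0.3       ]
cab 0.5 [0.70666242 0.20412049 0.5       ]
cab 0.6 [0.67455812 0.18963561 0.6       ]
[-38.82547272  16.83624654   8.03561394  95.08046316  -2.49824692
  68.25812687  59.79584536] [-47.83697916  23.36227125  19.92601043 102.71943459  -9.43333329
  55.54343979 -24.05994963]
```

View pics/crop0.png

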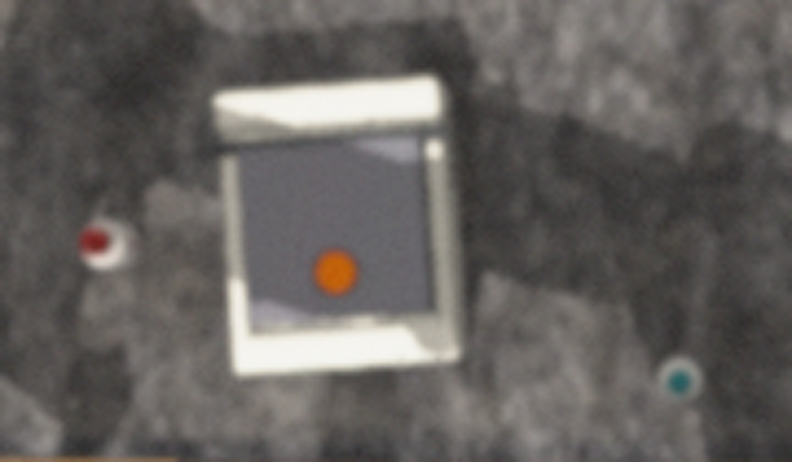

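```bash
python3 - <<'E'
from h import *
fingers.gripper_to(0.0)
robot.move_to([.4528,.2677,.2],[180,0,180])
robot.line_to([.4528,.2677,.108])
print(robot.current_tool_pos(),robot.current_eef_rot(),robot.current_finger_gap(),robot.current_contact_force(),robot.current_time_s())
a=vision.grab_frame("side")[160:280,180:340];
cv2.imwrite("pics/hov.png",cv2.resize(a,None,fx=4.5,fy=4.5,interpolation=cv2.INTER_CUBIC)[:,:,::-1])
print(proj("side",[.4528,.2677,.091])-[180,160])
E
```

```text
[0.45325133 0.26860401 0.10878654] [ 1.79941452e+02  8.07566749e-02 -1.79946624e+02] -0.002292737841811557 [ 0.36883498 -0.5301603  -0.03361017] 3.5667
[73.14260788 55.61442476]
```

View pics/hov.png

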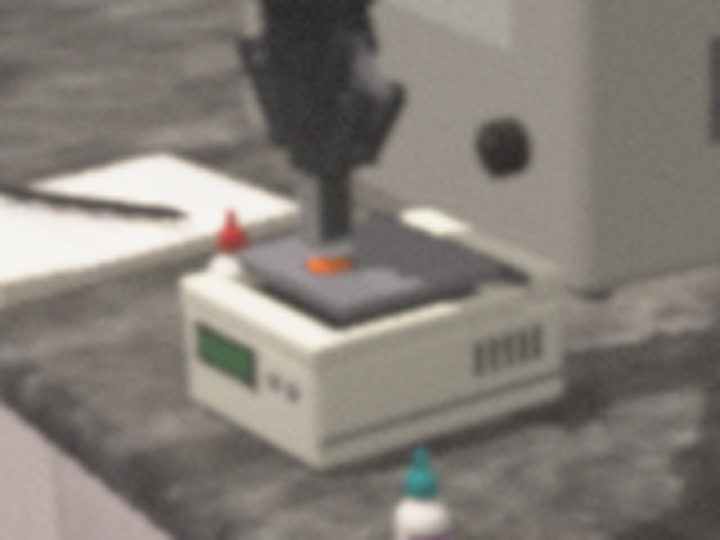

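The closed fingertips, at crop (328,245), stand right above the orange spot at (327,265), so I press now.

```bash
python3 - <<'E'
from h import *
s=robot.line_to([.4528,.2677,.083],velocity=.015,f_stop=12)
p=robot.current_tool_pos();print(s,p,"tip z",p[2]-.017,robot.current_contact_force())
robot.pause(.2);print(robot.current_tool_pos(),robot.current_contact_force())
robot.line_to([.44,.2677,.26],velocity=.2)
robot.line_to([.36,.30,.32],velocity=.2)
robot.pause(2)
print(robot.current_tool_pos(),robot.current_contact_force(),robot.current_time_s())
a=vision.grab_frame("side")[160:280,180:340];b=vision.grab_frame("top")[185:305,150:310]
cv2.imwrite("pics/after.png",cv2.resize(np.hstack([a,b]),None,fx=2.5,fy=2.5,interpolation=cv2.INTER_CUBIC)[:,:,::-1])
E
```

```text
True [0.45259534 0.26771284 0.09143514] tip z 0.07443514118031283 [-1.61950357 -1.04417306  6.765494  ]
[0.45258312 0.26770385 0.09142295] [-0.42188477 -1.47919001  6.54282541]
[0.35999006 0.29999726 0.32001437] [-0.11376891  0.29856007 -0.77571207] 8.625
```

View pics/after.png

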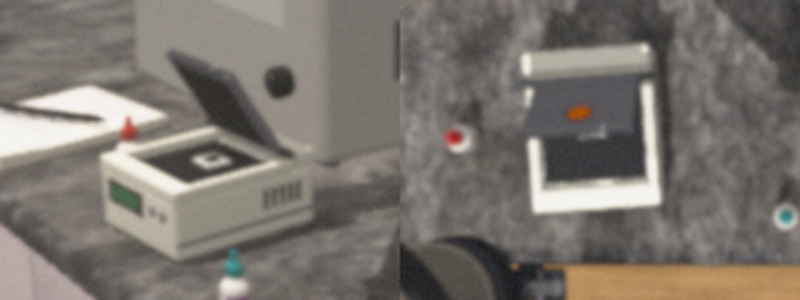

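The hatch is fully popped: its raised plate is at (215,95) in the side half and (580,108) in the top half. The reader and both droppers haven't moved, and the hand is clear, so I hand the job in.

```bash
python3 -c "
from h import *
robot.pause(.5); print(workorder.close_job())"
```

```text
the job is handed in; nothing more can be done
None
```

I pressed the orange-marked hatch once to its stop; it popped open and was still open after two seconds with the hand clear, I never went near the blue-marked reader, and the job is handed in (no verdict was returned).

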